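Hang the tasting tray from the loop under the counter plaque

TASK

Hang the small tasting tray from the wire loop below the plaque on the brass counter stand: bring both of the tray's wire hooks through the loop and let them down over the loop's bottom bar, so that the tray hangs level and still below the plaque, clear of the stand's foot. Let go of it, and leave the gift boxes, the bean jar and the ribbon spool where they are.

Things in the scene. Friction and masses are not known exactly. Their poses are not given: they have to be found in the camera images.
- hang_tray: Loose open aluminium tasting tray, 140 x 130 x 30 mm (rim wire to 33 mm), 140 to 240 g, chocolates fixed in it, standing on the counter. Origin: underside, below the middle; z up. A wooden handle sticks out of its -x side. Two 5 mm wires rise from its sides at x = -12 mm, lean in to y = +20 and -20 mm, are joined by a cross wire 95 mm up, and end in hooks at the top. Hung by them, it hangs level.
- tray_grip (a point): Centre of the tray's wooden handle, at (-115, 0, 40) mm in the tray's frame, same axes. The handle is 60 mm long along x, 18 mm wide along y and 26 mm high (27 to 53 mm above the tray's underside); take it across y from above.
- tray_hooks (a point): Where the two hooks come to rest: midway between them, on the underside of their arches, at (0, 0, 137.5) mm in the tray's frame, same axes. Each 5 mm wire arches from x = -12 to +12 mm (19 mm clear inside), its top 5 mm above this point; the free tip at x = +12 mm points down and ends 22 mm below this point. So the hooks open downward, tips on the +x side, away from the handle.
- loop_bar (a point): Middle of the loop's bottom bar, on its centre line, 200 mm above the counter at rest. The bar is a 6 mm wire along y. The loop is an upright rectangle in this point's y-z plane: side wires at y = +-45 mm (84 mm clear), open up to the plaque's lower edge, 64 mm above this point. x points toward the stand's post: hooks enter the loop along +x.
- stand: Fixed brass stand, origin on the counter straight below the loop's bar, +x toward its post. Dark wooden foot plate 8 mm thick, x = -44 to +106 mm, 110 mm wide; post 12 mm thick at x = +92 mm; arm at 360 mm height from the post to above the loop, ending in a 104 mm crossbar along y. It carries the plaque (dark wood, brass medallion, 10 x 100 x 64 mm) with the wire loop below. The -x side is free.
- plaque (a joint): Swing of the plaque with its loop about the stand's crossbar, 160 mm above the loop's bar: 0 hanging straight down, positive when the loop has swung to the stand's -x side, away from the post; -0.7 to 0.7 rad. It hangs free, lightly damped, and gives way when pushed.
- ballotin_b: Bystander: brown gift box with a cream bow, 61 x 86 x 63 mm, origin at the centre of its underside.
- ballotin_d: Bystander: orange gift box, 69 x 110 x 55 mm, origin at the centre of its underside.
- bean_jar: Bystander: bean jar with a wooden lid, 63 mm wide, 85 mm high, origin at the centre of its underside.
- ribbon_sage: Bystander: sage green ribbon spool, 62 x 68 x 30 mm, origin at the centre of its underside.

How it is judged:
By the outcome, as a careful person would: the job done as asked, in the order asked, and still so for the second after the job is handed in, with the robot touching nothing.
It also fails if it takes over 54 s, if anything falls off the work surface, if the arm or the gripper's body presses on something with over 40 N, if the wrist force passes 120 N, or if a joint passes its speed limit or range.

ROBOT

A 6-joint arm with a two-finger parallel gripper is mounted at the origin on a cart in front of the work surface, level with it; the furniture and walls round the work are solid. World frame = base frame: x ahead of the robot, y to its left, z up, the work surface at z = 0. Lengths are in mm, angles in rad, forces in N, time in s.
With the tool pointing down it reaches from about 400 to 925 mm from the base axis. Payload 12.5 kg.
Tool frame: the origin (TCP) lies midway between the tips of the shut fingers; the grasp point (between the pads) lies 19 mm behind it; z points along the fingers, y is the line along which they close (so a half turn about z gives the same grasp; the last joint's range is limited). The gripper opens to 95 mm and grips with 3 to 60 N. Pads are 20 mm wide; open, the fingers measure 119 mm over their backs; the gripper's body (75 mm by 180 mm) begins 59 mm behind the grasp point.
Start: joints at [1.216, 0.491, 1.559, -0, 1.092, -0.106], TCP at [153.884, 605.781, 178.961] pointing down, gripper open.
Joint ranges: [-3.1, 3.1], [-0.84, 2.19], [0.05, 2.79], [-1.13, 4.28], [0.06, 2.93], [-2.69, 2.69]. Speed limits (rad/s): [2.22, 2.22, 2.79, 3.14, 3.14, 3.14].

INTERFACE

Orientations are given as [roll, pitch, yaw] about the fixed x, y, z axes, in that order (R = Rz(yaw) Ry(pitch) Rx(roll)).
In Python, from cell import state, viewer, env, models gives the robot as it stands. The module is installed in compiled form; this text tells all that it offers.
- The arm moves only by the tool arm_command, never from a script. Its argument "rows" is a list of rows, each a list of 2 entries, a list of its own where there are three numbers: the shift along the tool's x, y, z normalised to -1 to 1, where 1 is 0.25 m, then the turn about the tool's z normalised to -1 to 1, where 1 is pi rad. A call has exactly 5 rows; each row shifts and turns the commanded pose from where the row before left it, along the tool's axes as they then stand; what a row does not reach is not made up. A row lasts 1/10 s, in which the tool goes at most 50 mm and 8.59 degrees, less where a joint would pass 70% of its speed; a pose out of reach is approached as far as the arm can. A call with a number of a shift or a turn outside -1 to 1 is refused whole. A call with a gripper value outside its range is refused whole. "claw" is the opening, from 0 (shut) to 1 (fully open), set as the call begins (left out, the last holds). The fingers move at their own pace and stop on an object; the grip force is fixed at half the most. Time passes only in rows, so rows that do not move let the fingers close, or fill a call up. It gives the time, the measured TCP pose, the force, the opening and the grip force at its end, in the units of the state.
- state(): the state, without advancing time (a new reading comes with each control period).
- viewer.read_camera(name): name is "side" or "top"; returns (picture, depth): 384x512x3 uint8, red, green, blue; 384x512 float32, mm along the optical axis (not along the pixel's ray), 0 where there is no reading.
- viewer.get_calibration(name): a dict with "camera_matrix" (3x3 intrinsics, pixels), "dist_coeffs" ([k1, k2, p1, p2, k3] as OpenCV has them; the pictures are not rectified), "world_to_cam" (4x4, takes a point from world to camera coordinates). Camera axes: x right, y up, looking along -z (the intrinsics and any distortion apply to the point x, -y, -z); pixel columns grow to the right and rows downward; lengths in mm; the calibration is good to about 2 mm. A picture is of the moment at which its call begins. get_calibration takes no time and is no camera call.
- env.job_done(): hands the job in; it is judged then, once.
Trained networks look in the newest picture that a camera, given by its name, has taken for a name from the list of things; names that differ only in an ending like _2 or _b are one class to them, and where a whole thing is asked for, a point or a joint stands for the part that bears it (a point fixed in the world has none). Each returns a list of dicts, best first, with "confidence" (0 to 1); they miss things now and then, are a little off and sometimes report something else, mostly with a low value. They report only what shows in the picture. A call takes as long as a camera call.
- models.search_frame(camera, label): "position" ([x, y, z] in mm, in world coordinates, good to about 4 mm: the middle of the surface that is visible of it).
- models.mark_of(camera, label): "position" ([x, y, z] in mm, in world coordinates, good to about 4 mm: a listed point, or the origin of a listed thing).
The state is a dict: "t": time; "joints": joint angles; "qvel": joint speeds; "tau": joint torques, N m; "eef_pos": TCP position; "tcp_rot": TCP orientation; "ft_force": force on the tool from outside, world axes, zero at the start; "moment": the same for the moment, N m; "opening": opening from 0.0 (shut) to 1.0 (fully open); "grip_force": force on a finger pad.
Only numpy, scipy, OpenCV 4.12 (cv2) and the standard library are available. Lean on these libraries where they do the work, as an engineer would, in place of code of your own. Each camera call takes 0.05 s, during which the arm holds its last target. There are 200 camera calls.

## Working session

There is one attempt and no reset: what is moved stays moved. The work goes in short steps, Python scripts to look and compute and a tool call to move; the robot and the scene stay as the last step left them, time stands still between calls to the robot, and variables do not carry over. Pictures are saved under pics/ and viewed, at most 10 in all, crops included, and the job is handed in when it is done.

Besides the shell and the picture viewer there is one more tool, called after "Emit:" by a JSON object that holds its "name" and its "arguments", one argument or row to a line. arm_command: Moves the arm, as the interface text tells. Scaled input: -1 to 1 covers 0.25 m each way for a shift and pi rad each way for a turn. Its arguments: {"type":"object","properties":{"rows":{"type":"array","items":{"type":"array"}},"claw":{"type":"number"}},"required":["rows"]}

```bash
mkdir -p pics; cat > h.py <<'E'
import numpy as np, cv2
from cell import state, viewer, env, models
def pts(name, depth):
    c=viewer.get_calibration(name); K=np.array(c["camera_matrix"]); d=np.array(c["dist_coeffs"]); T=np.linalg.inv(np.array(c["world_to_cam"]))
    h,w=depth.shape; u,v=np.meshgrid(np.arange(w),np.arange(h))
    n=cv2.undistortPoints(np.stack([u,v],-1).reshape(-1,1,2).astype(float),K,d).reshape(h,w,2)
    P=np.stack([n[...,0]*depth,-n[...,1]*depth,-depth],-1)
    return P@T[:3,:3].T+T[:3,3]
def snap(name,fn=None):
    im,de=viewer.read_camera(name)
    if fn: cv2.imwrite('pics/'+fn,cv2.cvtColor(im,cv2.COLOR_RGB2BGR))
    return im,de,pts(name,de)
E
python3 - <<'E'
from h import *
for n in ("side","top"):
    im,de,P=snap(n,n+"0.png"); np.savez(n+"0.npz",im=im,de=de,P=P)
    for l in ["hang_tray","tray_grip","tray_hooks","loop_bar","stand","plaque","ballotin_b","ballotin_d","bean_jar","ribbon_sage"]:
        try:
            r=models.mark_of(n,l); print(n,l,[(np.round(x["position"]).tolist(),round(x["confidence"],2)) for x in r[:2]])
        except Exception as e: print(n,l,e)
s=state(); print({k:np.round(v,3).tolist() for k,v in s.items()})
E
```

```text
side hang_tray [([555.0, 170.0, 3.0], 0.56)]
side tray_grip [([448.0, 204.0, 40.0], 0.85)]
side tray_hooks []
side loop_bar [([540.0, -198.0, 201.0], 0.98), ([514.0, -406.0, 3.0], 0.29)]
side stand [([540.0, -200.0, 2.0], 0.78)]
side plaque it knows: ballotin, bean_jar, hang_tray, loop_bar, ribbon_sage, stand, tray_grip, tray_hooks
side ballotin_b [([623.0, 3.0, -3.0], 0.8)]
side ballotin_d [([623.0, 3.0, -3.0], 0.8)]
side bean_jar [([512.0, -405.0, 1.0], 0.93)]
side ribbon_sage [([431.0, -428.0, -2.0], 0.62)]
top hang_tray [([558.0, 172.0, -0.0], 0.72)]
top tray_grip [([445.0, 195.0, 39.0], 0.81), ([512.0, -405.0, 2.0], 0.63)]
top tray_hooks [([555.0, 165.0, 137.0], 0.57)]
top loop_bar [([545.0, -190.0, 200.0], 0.84)]
top stand [([542.0, -195.0, -2.0], 0.92), ([449.0, 200.0, 39.0], 0.73)]
top plaque it knows: ballotin, bean_jar, hang_tray, loop_bar, ribbon_sage, stand, tray_grip, tray_hooks
top ballotin_b [([621.0, 7.0, 4.0], 0.8)]
top ballotin_d [([621.0, 7.0, 4.0], 0.8)]
top bean_jar [([513.0, -404.0, 5.0], 0.81)]
top ribbon_sage [([440.0, -421.0, 5.0], 0.76)]
{'t': 1.0, 'joints': [1.216, 0.491, 1.559, 0.0, 1.092, -0.106], 'qvel': [-0.001, 0.0, 0.0, -0.001, -0.001, 0.003], 'tau': [0.003, -61.247, -25.844, 0.069, 0.044, -0.0], 'eef_pos': [153.875, 605.79, 178.956], 'tcp_rot': [3.141, -0.0, 2.893], 'ft_force': [-0.59, -0.068, 0.613], 'moment': [-0.006, -0.03, -0.006], 'grip_force': 0.0, 'opening': 1.001}
```

View pics/side0.png

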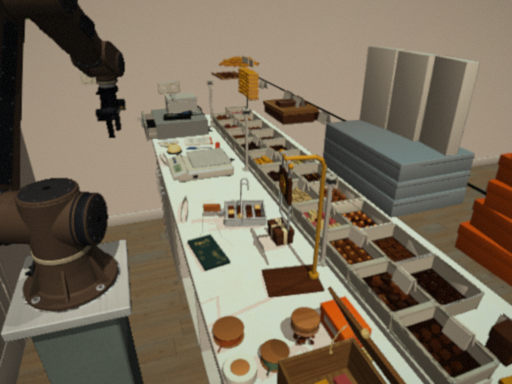

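View pics/top0.png

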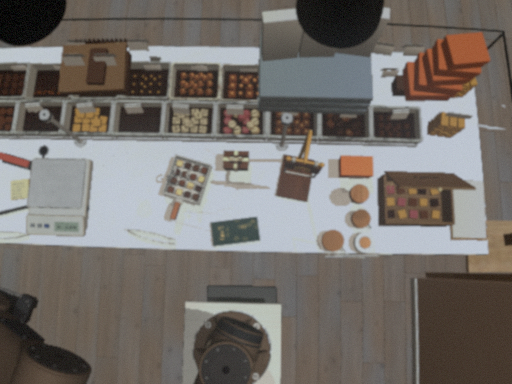

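The side view shows the tray at (243,210), with its handle at (212,208). The stand's foot is at (293,281) and its plaque at (285,185). In the top view the tray is at (187,180) with the handle at (173,211), and the foot is at (295,180) with the arm and post toward (307,148). Next I'll measure yaws from depth.

```bash
python3 - <<'E'
from h import *
D={n:np.load(n+"0.npz") for n in("side","top")}
for n in D:
    P=D[n]["P"];im=D[n]["im"].astype(int);x,y,z=P[...,0],P[...,1],P[...,2]
    br=(im[...,0]<130)&(im[...,0]>im[...,2]+8)
    def rect(m,name):
        q=P[m]
        if len(q)<5: print(n,name,len(q));return
        r=cv2.minAreaRect(q[:,:2].astype(np.float32)); print(n,name,len(q),np.round(r[0]),np.round(r[1]),round(r[2],1),"zmed",np.round(np.median(q[:,2]),1))
    rect(br&(abs(x-570)<130)&(abs(y+200)<110)&(z>2)&(z<16),"foot")
    rect((abs(x-555)<110)&(abs(y-172)<120)&(z>15)&(z<45)&(x>480),"tray")
    rect((abs(x-447)<45)&(abs(y-200)<45)&(z>20)&(z<70),"handle")
    q=P[(abs(x-447)<45)&(abs(y-200)<45)&(z>20)&(z<70)]; 
    if len(q): print("hmed",np.round(np.median(q,0)),np.round(q.min(0)),np.round(q.max(0)))
    rect((abs(x-560)<60)&(abs(y-172)<60)&(z>85)&(z<160),"hooks")
    rect((abs(x-545)<40)&(abs(y+195)<70)&(z>265)&(z<335),"plaque")
    rect((abs(x-560)<150)&(abs(y+195)<90)&(z>345)&(z<385),"arm")
    rect((x>580)&(x<690)&(abs(y+215)<50)&(z>60)&(z<330),"post")
    rect((abs(x-545)<50)&(abs(y+195)<70)&(z>190)&(z<255),"loop")
    # obstacles: tall things
    m=(x>350)&(x<900)&(abs(y)<450)&(z>150)
    for a in range(350,900,50):
        row=[]
        for b in range(-450,350,50):
            mm=(x>=a)&(x<a+50)&(y>=b)&(y<b+50)&(de:=D[n]["de"]>0)
            row.append(int(z[mm].max()) if mm.any() else -1)
        if n=="top" or 1: print(a,row)
a=D["side"]["im"][130:300,190:350]; cv2.imwrite("pics/c1.png",cv2.cvtColor(cv2.resize(a,None,fx=3.5,fy=3.5,interpolation=cv2.INTER_CUBIC),cv2.COLOR_RGB2BGR))
E
```

```text
side foot 1572 [ 596. -212.] [192. 206.] 89.1 zmed 10.1
side tray 640 [552. 170.] [139. 152.] 74.8 zmed 20.7
side handle 167 [459. 194.] [39. 81.] 60.5 zmed 41.9
hmed [450. 192.  42.] [416. 158.  22.] [492. 211.  57.]
side hooks 67 [555. 164.] [58. 28.] 76.5 zmed 130.3
side plaque 385 [ 538. -199.] [98. 19.] 82.0 zmed 307.7
side arm 409 [ 620. -195.] [179. 181.] 90.0 zmed 363.5
side post 501 [ 657. -210.] [96. 57.] 83.9 zmed 222.6
side loop 142 [ 545. -198.] [97.  6.] 80.0 zmed 216.7
350 [30, 30, 32, 28, 4, 4, 4, 17, 17, 17, 17, 6, 13, 22, 19, 20]
400 [35, 33, 5, 4, 5, 5, 5, 16, 16, 16, 16, 5, 54, 55, 4, 4]
450 [89, 86, 5, 5, 11, 7, 6, 8, 6, 6, 6, 34, 57, 53, 2, 4]
500 [90, 88, 5, 8, 368, 368, 13, 6, 7, 6, 28, 140, 141, 35, 3, 3]
550 [60, 59, 3, 12, 367, 368, 255, 6, 52, 52, 36, 143, 145, 50, 4, 3]
600 [59, 60, 3, 12, 367, 21, 5, 6, 63, 63, 34, 34, 35, 34, 4, 5]
650 [76, 268, 268, 268, 265, 281, 280, 266, 76, 75, 73, 53, 73, 73, 75, 76]
700 [76, 397, 397, 398, 397, 398, 398, 398, 75, 74, 75, 51, 73, 75, 75, 75]
750 [103, 398, 398, 398, 398, 398, 398, 398, 104, 102, 73, 64, 104, 104, 
[... 712 characters left out ...]
 33, 8, 7, 8, 6, 7, 18, 17, 18, 14, 8, 60, 60, 6, 7]
450 [90, 87, 6, 9, 14, 7, 8, 7, 10, 7, 6, 37, 56, 53, 7, 7]
500 [93, 91, 8, 7, 369, 368, 366, 11, 7, 7, 10, 143, 137, 33, 8, 6]
550 [61, 61, 42, 11, 369, 367, 368, 7, 54, 56, 35, 145, 145, 84, 6, 6]
600 [62, 62, 49, 10, 366, 361, 9, 6, 60, 65, 39, 38, 40, 35, 9, 6]
650 [74, 75, 268, 804, 821, 807, 282, 75, 77, 77, 77, 77, 75, 76, 76, 764]
700 [76, 397, 399, 823, 829, 823, 777, 399, 74, 75, 79, 72, 79, 74, 75, 807]
750 [76, 399, 399, 398, 399, 402, 759, 398, 103, 104, 76, 66, 103, 104, 76, 756]
800 [75, 588, 585, 447, 490, 586, 589, 589, 75, 77, 78, 75, 79, 77, 76, 363]
850 [-1, 587, -1, -1, -1, -1, -1, 396, 35, 31, 57, 43, 56, 58, 57, 335]
```

View pics/c1.png

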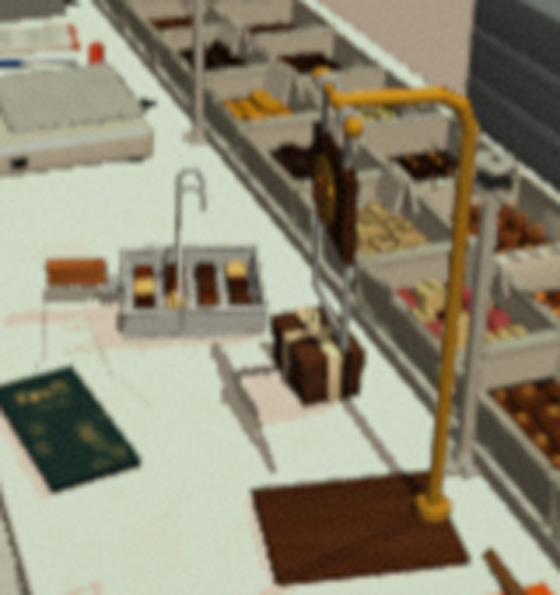

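The crop shows the hooks at (190,175) and the loop and plaque at (335,200); the −x side of the stand is free. The sources agree on these poses:

| Item | Position (mm) | Yaw |
|---|---|---|
| Tray | about (555, 170) | −15° |
| Handle | about (446, 199) | same as tray |
| Loop bar | about (543, −196, 200) | −10° |

I'll move above the handle now.

Emit:
{"name": "arm_command", "arguments": {
  "rows": [
    [[-0.15, -0.127, 0], 0],
    [[-0.15, -0.127, 0], 0],
    [[-0.15, -0.127, 0], 0],
    [[-0.15, -0.127, 0], 0],
    [[-0.15, -0.127, 0], 0]
  ],
  "claw": 0.7
}}

```text
t: 1.5
eef_pos: [297.3, 404.2, 179.1]
tcp_rot: [3.141, 0.0, 2.893]
ft_force: [0.9, 0.9, 0.7]
opening: 0.709
grip_force: 0.0
```

Emit:
{"name": "arm_command", "arguments": {
  "rows": [
    [[-0.15, -0.127, 0], 0],
    [[-0.15, -0.127, 0], 0],
    [[-0.15, -0.127, 0], 0],
    [[-0.15, -0.127, 0], 0],
    [[-0.15, -0.127, 0], 0]
  ]
}}

```text
t: 2.0
eef_pos: [440.1, 203.9, 179.2]
tcp_rot: [3.141, 0.001, 2.893]
ft_force: [1.5, 0.7, 0.1]
opening: 0.701
grip_force: 0.0
```

```bash
python3 - <<'E'
from h import *
s=state();print(s["t"],s["eef_pos"],s["tcp_rot"],s["joints"])
im,de,P=snap("side","s1.png")
for n in("side",):
  for l in("tray_grip","tray_hooks","hang_tray"): print(l,[(np.round(x["position"]).tolist(),round(x["confidence"],2)) for x in models.mark_of(n,l)[:2]])
# handle by color (wood) from the first pictures
for n in("side","top"):
  D=np.load(n+"0.npz");P=D["P"];im=D["im"].astype(int)
  m=(im[...,0]>im[...,2]+40)&(abs(P[...,0]-447)<45)&(abs(P[...,1]-200)<40)&(P[...,2]>15)&(P[...,2]<75)
  q=P[m]; r=cv2.minAreaRect(q[:,:2].astype(np.float32)); print(n,m.sum(),np.round(np.median(q,0)),np.round(r[0]),np.round(r[1]),r[2])
E
```

```text
2.0 [440.10471843 203.91319319 179.23211304] [3.14109437e+00 5.87197653e-04 2.89275038e+00] [ 2.97521512e-01  2.92216210e-01  1.89195125e+00  1.47621241e-04
  9.56664586e-01 -1.02451771e+00]
tray_grip [([448.0, 204.0, 38.0], 0.88)]
tray_hooks [([554.0, 164.0, 138.0], 0.77), ([611.0, -405.0, 1.0], 0.27)]
hang_tray []
side 134 [444. 193.  47.] [446. 195.] [25. 59.] 78.63528442382812
top 79 [445. 198.  52.] [445. 198.] [16. 55.] 72.9410171508789
```

Emit:
{"name": "arm_command", "arguments": {
  "rows": [
    [[-0.027, -0.018, 0.05], 0.007],
    [[0, 0, 0.17], 0],
    [[0, 0, 0.17], 0],
    [[0, 0, 0.15], 0],
    [[0, 0, 0.093], 0]
  ]
}}

```text
t: 2.7
eef_pos: [442.7, 200.3, 17.7]
tcp_rot: [-3.14, -0.003, 2.872]
ft_force: [-0.5, 0.3, 0.9]
opening: 0.701
grip_force: 0.0
```

Emit:
{"name": "arm_command", "arguments": {
  "rows": [
    [[0, 0, 0], 0],
    [[0, 0, 0], 0],
    [[0, 0, 0], 0],
    [[0, 0, 0], 0],
    [[0, 0, 0], 0]
  ],
  "claw": 0
}}

```text
t: 3.2
eef_pos: [445.0, 199.9, 21.6]
tcp_rot: [3.141, 0.002, 2.871]
ft_force: [-0.4, -0.9, -0.0]
opening: 0.337
grip_force: 0.0
```

Emit:
{"name": "arm_command", "arguments": {
  "rows": [
    [[0, 0, 0], 0],
    [[0, 0, 0], 0],
    [[0, 0, 0], 0],
    [[0, 0, 0], 0],
    [[0, 0, 0], 0]
  ]
}}

```text
t: 3.7
eef_pos: [444.6, 199.7, 20.7]
tcp_rot: [3.142, -0.0, 2.871]
ft_force: [0.1, 0.5, -0.7]
opening: 0.005
grip_force: 0.0
```

The fingers closed on nothing, so I'll look before doing anything else.

```bash
python3 - <<'E'
from h import *
s=state();print(s["t"],s["eef_pos"],s["opening"],s["grip_force"])
im,de,P=snap("side"); im2,de2,P2=snap("top"); np.savez("m.npz",P=P,P2=P2,im=im,im2=im2)
a=cv2.resize(im[150:270,160:290],None,fx=3,fy=3,interpolation=cv2.INTER_CUBIC);b=cv2.resize(im2[130:250,130:260],None,fx=3,fy=3,interpolation=cv2.INTER_CUBIC)
cv2.imwrite("pics/m1.png",cv2.cvtColor(np.hstack([a,b]),cv2.COLOR_RGB2BGR))
for n in("side","top"):
  for l in("tray_grip","tray_hooks","hang_tray"): print(n,l,[(np.round(x["position"]).tolist(),round(x["confidence"],2)) for x in models.mark_of(n,l)[:2]])
E
```

```text
3.7 [444.5601746  199.67695811  20.66287992] 0.0053810724998562594 0.0
side tray_grip [([445.0, 203.0, 40.0], 0.9)]
side tray_hooks [([554.0, 167.0, 142.0], 0.66)]
side hang_tray [([557.0, 171.0, -2.0], 0.96)]
top tray_grip [([449.0, 198.0, 40.0], 0.95)]
top tray_hooks [([556.0, 166.0, 136.0], 0.93)]
top hang_tray [([557.0, 174.0, -1.0], 0.82)]
```

View pics/m1.png

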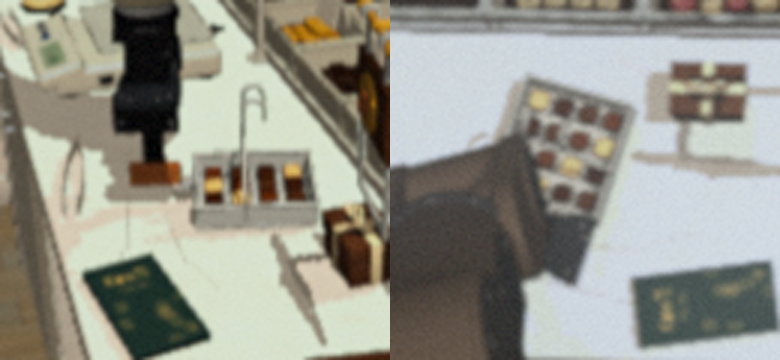

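The left half shows the shut fingers at (152,150), apparently behind the handle at (155,172). I'll check the gripper's true position in depth against the reported one.

```bash
python3 - <<'E'
from h import *
D=np.load("m.npz");P=D["P"];im=D["im"].astype(int)
print("rows v, at finger columns: xyz, rgb")
for v in range(180,216,2):
    print(v,[(np.round(P[v,u]).astype(int).tolist(),im[v,u].tolist()) for u in (207,211,215)])
dark=(im.max(-1)<60)&(abs(P[...,0]-445)<120)&(abs(P[...,1]-200)<120)
for z0 in range(30,200,15):
    q=P[dark&(P[...,2]>=z0)&(P[...,2]<z0+15)]
    if len(q)>3: print(z0,len(q),np.round(np.median(q,0)),np.round(q.min(0)),np.round(q.max(0)))
E
```

```text
rows v, at finger columns: xyz, rgb
180 [([426, 138, 178], [31, 30, 34]), ([438, 134, 178], [30, 31, 33]), ([449, 127, 179], [29, 31, 32])]
182 [([422, 123, 179], [31, 32, 34]), ([435, 124, 176], [36, 36, 37]), ([447, 117, 177], [38, 37, 38])]
184 [([420, 111, 177], [29, 29, 29]), ([432, 110, 176], [29, 26, 28]), ([444, 106, 176], [19, 23, 23])]
186 [([420, 113, 169], [16, 19, 18]), ([431, 109, 169], [15, 12, 14]), ([444, 107, 168], [14, 17, 17])]
188 [([419, 114, 162], [9, 6, 6]), ([431, 109, 162], [16, 16, 15]), ([443, 108, 161], [14, 11, 13])]
190 [([420, 120, 152], [7, 9, 7]), ([433, 118, 151], [8, 8, 7]), ([444, 114, 151], [18, 18, 19])]
192 [([420, 121, 145], [11, 9, 10]), ([432, 117, 144], [10, 8, 13]), ([445, 116, 143], [14, 11, 11])]
194 [([420, 121, 138], [51, 46, 40]), ([432, 117, 137], [3, 4, 4]), ([444, 117, 136], [96, 90, 78])]
196 [([433, 193, 93], [79, 71, 64]), ([446, 188, 93], [9, 4, 3]), ([495, 351, 4], [137, 129, 113])]
198 [([433, 195, 84], [86, 78, 70]), ([446, 193, 83], [6, 7, 7]), ([491, 338, 2], [173, 178, 157])]
200 [([432, 196, 76], [90, 87, 74]), ([446, 19
[... 536 characters left out ...]
189, 36], [97, 53, 30])]
212 [([438, 242, 2], [126, 110, 94]), ([453, 240, 1], [133, 119, 102]), ([465, 230, 4], [132, 120, 103])]
214 [([435, 227, 3], [150, 140, 122]), ([449, 224, 1], [148, 137, 122]), ([463, 219, 2], [147, 135, 121])]
60 22 [445. 193.  67.] [435. 188.  60.] [456. 198.  74.]
75 23 [443. 192.  83.] [436. 185.  75.] [452. 196.  90.]
90 12 [444. 189.  95.] [435. 186.  92.] [452. 191.  98.]
135 72 [428. 120. 144.] [392. 110. 137.] [495. 265. 150.]
150 107 [433. 122. 158.] [393. 104. 150.] [496. 268. 165.]
165 202 [429. 123. 177.] [393. 102. 165.] [494. 255. 180.]
180 74 [437. 152. 188.] [394. 122. 180.] [468. 189. 195.]
195 60 [436. 150. 203.] [414. 143. 195.] [464. 185. 210.]
```

```bash
python3 - <<'E'
from h import *
def rep(P,im,c,zs):
    dark=(im.max(-1)<75)&(abs(P[...,0]-c[0])<110)&(abs(P[...,1]-c[1])<130)
    for z0 in zs:
        q=P[dark&(P[...,2]>=z0)&(P[...,2]<z0+10)]
        if len(q)>2: print(z0,len(q),np.round(np.median(q,0)),np.round(q.min(0)),np.round(q.max(0)))
D=np.load("side0.npz");print("start, reported tip z 179")
rep(D["P"],D["im"].astype(int),(154,606),range(160,340,10))
s=state();print(s)
im,de,P=snap("side")
print("now");rep(P,im.astype(int),(445,200),range(20,180,10))
E
```

```text
start, reported tip z 179
210 3 [162. 657. 217.] [147. 559. 216.] [166. 657. 219.]
220 20 [160. 647. 225.] [133. 549. 220.] [176. 657. 230.]
230 29 [150. 558. 235.] [134. 546. 230.] [177. 657. 239.]
240 26 [155. 600. 246.] [133. 545. 241.] [178. 660. 250.]
250 24 [149. 552. 255.] [134. 546. 250.] [176. 655. 259.]
260 25 [151. 555. 264.] [132. 544. 260.] [178. 656. 270.]
270 17 [142. 548. 274.] [131. 543. 270.] [179. 652. 279.]
280 16 [143. 548. 284.] [132. 543. 280.] [177. 653. 288.]
290 23 [141. 528. 297.] [106. 520. 295.] [202. 666. 300.]
300 63 [146. 526. 305.] [104. 515. 300.] [203. 653. 310.]
310 86 [167. 529. 314.] [102. 509. 310.] [205. 679. 320.]
320 68 [146. 521. 325.] [103. 507. 320.] [206. 667. 330.]
330 132 [155. 544. 336.] [105. 505. 330.] [207. 691. 340.]
{'t': 4.1, 'joints': array([ 2.86487414e-01,  5.40655929e-01,  2.04345459e+00,  1.20754887e-04,
        5.57489937e-01, -1.01362620e+00]), 'qvel': array([ 8.65525875e-04, -1.01164518e-03, -3.72435278e-04,  1.24778468e-03,
        8.63694563e-05,  7.25437637e-04]), 'tau': array([-3.11213604e-03, -5.21310103e+01, -1.3485
[... 250 characters left out ...]
.21529926]), 'moment': array([-0.01677494, -0.04049776, -0.05600334]), 'grip_force': 0.0, 'opening': 0.00607543290107205}
now
50 7 [446. 195.  59.] [436. 191.  57.] [455. 200.  59.]
60 14 [445. 192.  66.] [435. 188.  62.] [455. 198.  69.]
70 15 [443. 193.  75.] [435. 188.  70.] [453. 198.  79.]
80 14 [446. 190.  86.] [435. 186.  80.] [452. 194.  89.]
90 14 [442. 190.  94.] [433. 185.  91.] [452. 194.  98.]
130 12 [430. 121. 137.] [396. 112. 136.] [495. 264. 140.]
140 62 [426. 121. 145.] [392. 109. 140.] [495. 265. 150.]
150 77 [442. 127. 155.] [392. 110. 150.] [495. 262. 160.]
160 61 [429. 114. 164.] [393. 103. 160.] [495. 262. 170.]
170 180 [429. 126. 178.] [393. 100. 170.] [495. 260. 180.]
```

The fingers are about 37 mm higher than reported: at the start they were also seen at 216 against a reported 179. So the reported z has a constant bias, true z ≈ reported + 37, while xy agrees. They closed just above the handle without touching it. I'll reopen, go down 37 mm further and grip.

Emit:
{"name": "arm_command", "arguments": {
  "rows": [
    [[0, 0, 0], 0],
    [[0, 0, 0], 0],
    [[0, 0, 0], 0],
    [[0, 0, 0], 0],
    [[0, 0, 0], 0]
  ],
  "claw": 0.7
}}

```text
t: 4.65
eef_pos: [444.6, 199.7, 20.7]
tcp_rot: [3.141, 0.0, 2.871]
ft_force: [-0.1, -0.3, -0.2]
opening: 0.366
grip_force: 0.0
```

Emit:
{"name": "arm_command", "arguments": {
  "rows": [
    [[0, 0, 0], 0],
    [[0, 0, 0], 0],
    [[0, 0, 0], 0],
    [[0, 0, 0.02], 0],
    [[0, 0, 0.02], 0]
  ]
}}

```text
t: 5.15
eef_pos: [444.6, 199.7, 10.4]
tcp_rot: [3.141, 0.0, 2.871]
ft_force: [-0.5, 0.2, -0.1]
opening: 0.694
grip_force: 0.0
```

Emit:
{"name": "arm_command", "arguments": {
  "rows": [
    [[0, 0, 0.03], 0],
    [[0, 0, 0.03], 0],
    [[0, 0, 0.03], 0],
    [[0, 0, 0.015], 0],
    [[0, 0, 0], 0]
  ]
}}

```text
t: 5.65
eef_pos: [444.3, 199.6, -16.3]
tcp_rot: [-3.141, -0.001, 2.871]
ft_force: [0.9, -0.3, 0.3]
opening: 0.699
grip_force: 0.0
```

Emit:
{"name": "arm_command", "arguments": {
  "rows": [
    [[0, 0, 0], 0],
    [[0, 0, 0], 0],
    [[0, 0, 0], 0],
    [[0, 0, 0], 0],
    [[0, 0, 0], 0]
  ],
  "claw": 0
}}

```text
t: 6.15
eef_pos: [444.7, 199.7, -15.4]
tcp_rot: [3.141, 0.0, 2.871]
ft_force: [-0.3, 0.4, 0.9]
opening: 0.339
grip_force: 0.0
```

Emit:
{"name": "arm_command", "arguments": {
  "rows": [
    [[0, 0, 0], 0],
    [[0, 0, 0], 0],
    [[0, 0, 0], 0],
    [[0, 0, 0], 0],
    [[0, 0, 0], 0]
  ]
}}

```text
t: 6.65
eef_pos: [444.6, 199.7, -15.5]
tcp_rot: [3.141, 0.0, 2.871]
ft_force: [-0.3, 0.3, 1.7]
opening: 0.187
grip_force: 30.0
```

Gripped: the opening of 17.8 mm matches the 18 mm handle. I'll lift it and check for sag.

Emit:
{"name": "arm_command", "arguments": {
  "rows": [
    [[0, 0, -0.02], 0],
    [[0, 0, -0.04], 0],
    [[0, 0, -0.06], 0],
    [[0, 0, -0.06], 0],
    [[0, 0, -0.06], 0]
  ]
}}

```text
t: 7.15
eef_pos: [444.4, 199.7, 45.7]
tcp_rot: [3.141, 0.0, 2.871]
ft_force: [0.4, 0.3, -1.3]
opening: 0.191
grip_force: 30.0
```

Emit:
{"name": "arm_command", "arguments": {
  "rows": [
    [[0, 0, -0.06], 0],
    [[0, 0, -0.06], 0],
    [[0, 0, -0.04], 0],
    [[0, 0, -0.02], 0],
    [[0, 0, 0], 0]
  ]
}}

```text
t: 7.65
eef_pos: [444.7, 199.7, 90.0]
tcp_rot: [3.141, 0.001, 2.871]
ft_force: [-0.1, -0.6, -1.2]
opening: 0.189
grip_force: 30.0
```

```bash
cat > meas.py <<'E'
from h import *
def meas(fn=None):
    s=state();print(round(s["t"],2),np.round(s["eef_pos"],1),np.round(s["tcp_rot"],3),"f",np.round(s["ft_force"],1),"m",np.round(s["moment"],2),"op",round(float(s["opening"]),3),s["grip_force"],"q",np.round(s["joints"],2))
    for n in("side","top"):
        im,de,P=snap(n,(n+fn) if fn else None); np.savez("cur_"+n+".npz",im=im,de=de,P=P)
        for l in("tray_grip","tray_hooks","hang_tray","loop_bar"): print(n,l,[(np.round(x["position"]).tolist(),round(x["confidence"],2)) for x in models.mark_of(n,l)[:1]])
E
python3 -c "
from meas import *
meas('2.png')
for n in('side','top'):
    D=np.load('cur_'+n+'.npz');P=D['P'];x,y,z=P[...,0],P[...,1],P[...,2]
    m=(x>495)&(x<650)&(abs(y-170)<110)&(z>95)&(z<160)
    q=P[m];r=cv2.minAreaRect(q[:,:2].astype(np.float32));print(n,len(q),r)
    m=(x>500)&(x<640)&(abs(y-170)<70)&(z>165)&(z<290);q=P[m];print('wires',len(q),np.round(np.median(q[q[:,2]>225],0)) if (q[:,2]>225).any() else '', q[:,2].max() if len(q) else '')
"
```

```text
7.65 [444.7 199.7  90. ] [3.141e+00 1.000e-03 2.871e+00] f [-0.1 -0.6 -1.2] m [0.04 0.17 0.05] op 0.189 29.994701743125916 q [ 0.29  0.42  1.99  0.    0.73 -1.01]
side tray_grip [([448.0, 201.0, 148.0], 0.9)]
side tray_hooks [([553.0, 167.0, 241.0], 0.88)]
side hang_tray [([436.0, -424.0, -1.0], 0.61)]
side loop_bar [([543.0, -198.0, 199.0], 0.76)]
top tray_grip [([448.0, 199.0, 142.0], 0.85)]
top tray_hooks [([560.0, 164.0, 244.0], 0.88)]
top hang_tray [([556.0, 172.0, 103.0], 0.88)]
top loop_bar [([542.0, -194.0, 197.0], 0.83)]
side 966 ((556.812255859375, 166.99472045898438), (138.3948211669922, 141.23880004882812), 75.22473907470703)
wires 83 [558. 166. 240.] 249.04992532200055
top 1311 ((560.992919921875, 167.19259643554688), (133.62403869628906, 132.7156219482422), 74.70233154296875)
wires 89 [554. 153. 241.] 250.24990386055742
```

View pics/side2.png

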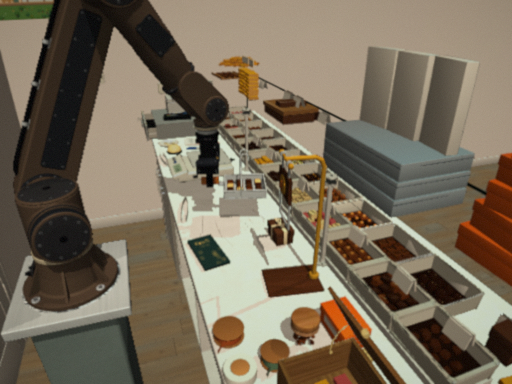

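Held level with no sag: the hooks read z ≈ 242, as expected. I'll carry it sideways to the approach pose, with the hooks about 45 mm in front of the loop.

Emit:
{"name": "arm_command", "arguments": {
  "rows": [
    [[-0.01, -0.05, 0], -0.008],
    [[-0.01, -0.1, 0], -0.008],
    [[-0.01, -0.13, 0], -0.008],
    [[-0.01, -0.13, 0], -0.008],
    [[0, -0.13, 0], 0]
  ]
}}

```text
t: 8.65
eef_pos: [425.8, 64.4, 89.4]
tcp_rot: [3.142, 0.0, 2.973]
ft_force: [0.2, -0.0, -1.6]
opening: 0.192
grip_force: 30.0
```

Emit:
{"name": "arm_command", "arguments": {
  "rows": [
    [[0, -0.13, 0], 0],
    [[0, -0.13, 0], 0],
    [[0, -0.13, 0], 0],
    [[0, -0.1, 0], 0],
    [[0, -0.07, 0], 0]
  ]
}}

```text
t: 9.15
eef_pos: [402.0, -74.0, 89.4]
tcp_rot: [-3.142, 0.0, 2.97]
ft_force: [1.0, 0.7, -1.2]
opening: 0.189
grip_force: 30.0
```

Emit:
{"name": "arm_command", "arguments": {
  "rows": [
    [[0, -0.1, 0], 0],
    [[0, -0.1, 0], 0],
    [[0, -0.09, 0], 0],
    [[0, -0.06, 0], 0],
    [[0, -0.028, 0], 0]
  ]
}}

```text
t: 9.65
eef_pos: [386.1, -166.8, 89.4]
tcp_rot: [-3.142, 0.0, 2.97]
ft_force: [0.5, 0.1, -0.7]
opening: 0.191
grip_force: 30.0
```

```bash
python3 -c "
from meas import *
meas()
a=-0.171;ex=np.array([np.cos(a),np.sin(a)]);ey=np.array([-np.sin(a),np.cos(a)]);o=np.array([543,-195.7])
tiles=[]
for n in('side','top'):
    D=np.load('cur_'+n+'.npz');P=D['P'];d=P[...,:2]-o;xs=d@ex;ys=d@ey;z=P[...,2]
    def st(nm,m):
        if m.sum(): print(n,nm,m.sum(),'x',np.round(np.percentile(xs[m],[2,50,98])),'y',np.round(np.percentile(ys[m],[2,50,98])),'z',np.round(np.percentile(z[m],[2,50,98])))
    st('loop',(abs(xs)<18)&(abs(ys)<60)&(z>190)&(z<258))
    st('bar',(abs(xs)<18)&(abs(ys)<38)&(z>190)&(z<212))
    st('plaque',(abs(xs)<18)&(abs(ys)<60)&(z>268)&(z<325))
    st('hook',(xs<-20)&(xs>-70)&(abs(ys)<45)&(z>215)&(z<258))
    st('hooktop',(xs<-20)&(xs>-70)&(abs(ys)<45)&(z>238)&(z<258))
    st('tray',(xs<35)&(xs>-125)&(abs(ys)<90)&(z>90)&(z<150))
    im=D['im']; c=(im[150:275,205:350],im[120:245,230:375])[n=='top']
    tiles.append(cv2.resize(c,None,fx=2.75,fy=2.75,interpolation=cv2.INTER_CUBIC))
cv2.imwrite('pics/m3.png',cv2.cvtColor(np.hstack(tiles),cv2.COLOR_RGB2BGR))
"
```

```text
9.65 [ 386.1 -166.8   89.4] [-3.142  0.     2.97 ] f [ 0.5  0.1 -0.7] m [-0.01  0.21 -0.03] op 0.191 29.99556005001068 q [-0.57  0.35  2.14 -0.    0.66 -1.96]
side tray_grip [([386.0, -163.0, 147.0], 0.7)]
side tray_hooks [([498.0, -190.0, 245.0], 0.58)]
side hang_tray [([500.0, -188.0, 104.0], 0.55)]
side loop_bar [([516.0, -407.0, 2.0], 0.54)]
top tray_grip []
top tray_hooks [([501.0, -188.0, 242.0], 0.82)]
top hang_tray [([502.0, -180.0, 107.0], 0.94)]
top loop_bar [([539.0, -192.0, 202.0], 0.97)]
side loop 147 x [-1.  1.  5.] y [-50.  -7.  45.] z [201. 218. 256.]
side bar 39 x [-1.  1.  4.] y [-35.  -2.  34.] z [201. 203. 205.]
side plaque 301 x [-11.  -4.   5.] y [-52. -26.  41.] z [270. 302. 324.]
side hook 104 x [-56. -47. -29.] y [-23. -18.  23.] z [218. 238. 247.]
side hooktop 51 x [-56. -44. -31.] y [-23. -18.  22.] z [239. 244. 248.]
side tray 2213 x [-113.  -43.   25.] y [-64.  -6.  66.] z [109. 123. 140.]
top loop 73 x [-3.  0.  4.] y [-45.   0.  48.] z [196. 202. 251.]
top bar 50 x [-2.  0.  4.] y [-36.   0.  36.] z [196. 201. 207.]
top plaque 200 x [-13.  -4.   3.] y [-46.   2.  49.] z [269. 305. 325.]
top hook 36 x [-58. -48. -32.] y [-17. -13.  27.] z [221. 243. 249.]
top hooktop 28 x [-56. -45. -34.] y [-17.   5.  27.] z [239. 244. 250.]
top tray 1075 x [-77. -18.  24.] y [-59.  -0.  70.] z [102. 117. 139.]
```

View pics/m3.png

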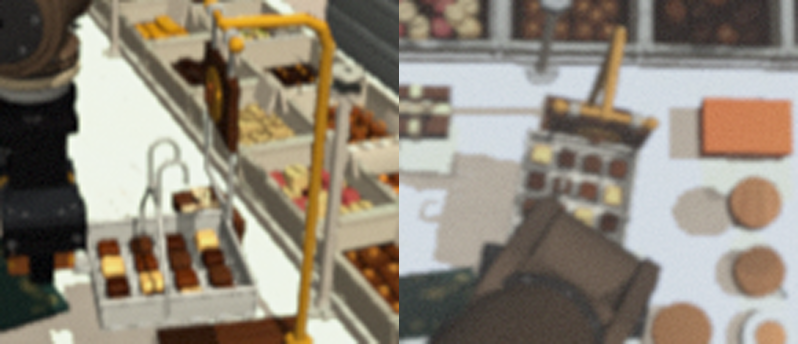

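The left view shows the hooks at (167,160), upright, in front of the loop at (225,150), level and in line, with the window clear. They sit about 3 mm too far in +y. I'll correct that and enter 45 mm.

Emit:
{"name": "arm_command", "arguments": {
  "rows": [
    [[-0.02, -0.012, 0], 0],
    [[-0.04, 0, 0], 0],
    [[-0.05, 0, 0], 0],
    [[-0.05, 0, 0], 0],
    [[-0.02, 0, 0], 0]
  ]
}}

```text
t: 10.65
eef_pos: [431.8, -176.6, 89.3]
tcp_rot: [-3.141, 0.001, 2.972]
ft_force: [-0.1, 0.2, -1.2]
opening: 0.188
grip_force: 30.0
```

```bash
cat > m4.py <<'E'
from meas import *
import sys
meas()
a=-0.171;ex=np.array([np.cos(a),np.sin(a)]);ey=np.array([-np.sin(a),np.cos(a)]);o=np.array([543,-195.7])
tiles=[]
for n in('side','top'):
    D=np.load('cur_'+n+'.npz');P=D['P'];d=P[...,:2]-o;xs=d@ex;ys=d@ey;z=P[...,2]
    def st(nm,m):
        if m.sum(): print(n,nm,m.sum(),'x',np.round(np.percentile(xs[m],[2,50,98])),'y',np.round(np.percentile(ys[m],[2,50,98])),'z',np.round(np.percentile(z[m],[2,50,98])))
    b=(abs(xs)<22)&(abs(ys)<32)&(z>190)
    st('hooks',b&(z>210)&(z<258)); st('hooktop',b&(z>239)&(z<256)); st('plaque',(abs(xs)<22)&(abs(ys)<60)&(z>268)&(z<325))
    st('bar',(abs(xs)<18)&(abs(ys)<38)&(abs(ys)>26)&(z>190)&(z<212))
    st('sidew',(abs(xs)<18)&(abs(ys)<60)&(abs(ys)>35)&(z>205)&(z<258))
    for k,lo,hi in(('front',45,80),('back',-80,-45)):
        m=(xs>lo)&(xs<hi)&(abs(ys)<70)&(z>15)&(z<170); st('tray'+k,m)
    im=D['im']; c=(im[150:275,205:350],im[120:245,230:375])[n=='top']
    if len(sys.argv)>2: c=im[130:310,180:350] if n=='side' else im[100:280,205:375]
    tiles.append(cv2.resize(c,None,fx=2.3,fy=2.3,interpolation=cv2.INTER_CUBIC))
cv2.imwrite('pics/'+sys.argv[1],cv2.cvtColor(np.hstack(tiles),cv2.COLOR_RGB2BGR))
E
python3 m4.py m4.png
```

```text
10.65 [ 431.8 -176.6   89.3] [-3.141e+00  1.000e-03  2.972e+00] f [-0.1  0.2 -1.2] m [0.05 0.14 0.06] op 0.188 29.99476432800293 q [-0.53  0.4   2.04  0.    0.71 -1.93]
side tray_grip [([433.0, -173.0, 145.0], 0.89)]
side tray_hooks [([543.0, -197.0, 244.0], 0.91)]
side hang_tray [([545.0, -198.0, 105.0], 0.85)]
side loop_bar [([541.0, -198.0, 202.0], 0.91)]
top tray_grip []
top tray_hooks [([544.0, -200.0, 242.0], 0.82)]
top hang_tray [([545.0, -195.0, 104.0], 0.75)]
top loop_bar [([542.0, -194.0, 200.0], 0.84)]
side hooks 89 x [-11.  -7.  17.] y [-24. -21.  20.] z [211. 233. 247.]
side hooktop 31 x [-9. -1. 15.] y [-23. -20.  20.] z [240. 245. 247.]
side plaque 297 x [-12.  -3.   5.] y [-52. -26.  40.] z [270. 301. 323.]
side bar 17 x [-11.  -6.   4.] y [-37. -29.  36.] z [190. 196. 205.]
side sidew 86 x [-1.  2.  4.] y [-50. -46.  45.] z [208. 235. 257.]
side trayfront 514 x [45. 63. 74.] y [-66.  -5.  64.] z [109. 125. 140.]
side trayback 346 x [-77. -55. -45.] y [-66. -21.  62.] z [109. 124. 141.]
top hooks 23 x [-13.  -8.   0.] y [-20. -16.  24.] z [217. 240. 248.]
top hooktop 13 x [-10.  -5.   0.] y [-20. -16.  23.] z [240. 244. 248.]
top plaque 214 x [-13.  -5.   3.] y [-45.   3.  49.] z [271. 306. 325.]
top bar 17 x [-10.   0.   4.] y [-37. -27.  37.] z [192. 202. 205.]
top sidew 17 x [-3. -1.  1.] y [-46. -41.  49.] z [206. 230. 252.]
top trayfront 109 x [46. 67. 72.] y [-59.  48.  67.] z [104. 132. 139.]
top trayback 2 x [-50. -49. -47.] y [67. 67. 67.] z [135. 135. 135.]
```

View pics/m4.png

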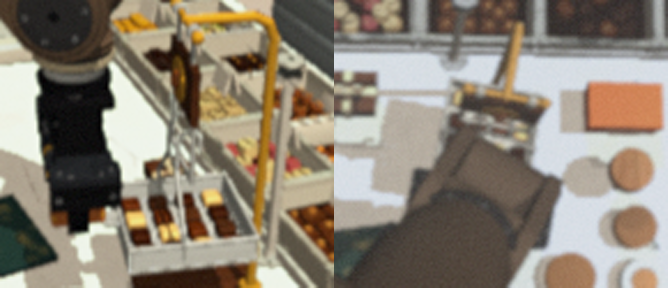

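In the left view the hooks are through the loop at (185,150), with the tray level below. I'll centre them by 1.5 mm and lower 37 mm.

Emit:
{"name": "arm_command", "arguments": {
  "rows": [
    [[0.006, 0, 0.01], 0],
    [[0, 0, 0.03], 0],
    [[0, 0, 0.03], 0],
    [[0, 0, 0.03], 0],
    [[0, 0, 0.02], 0]
  ]
}}

```text
t: 11.65
eef_pos: [428.3, -175.8, 58.4]
tcp_rot: [3.141, -0.001, 2.971]
ft_force: [0.4, -1.2, -1.3]
opening: 0.187
grip_force: 30.0
```

Emit:
{"name": "arm_command", "arguments": {
  "rows": [
    [[0, 0, 0.012], 0],
    [[0, 0, 0.01], 0],
    [[0, 0, 0.006], 0],
    [[0, 0, 0], 0],
    [[0, 0, 0], 0]
  ]
}}

```text
t: 12.15
eef_pos: [428.7, -176.0, 52.5]
tcp_rot: [3.142, 0.0, 2.971]
ft_force: [0.7, 0.4, -1.3]
opening: 0.19
grip_force: 30.0
```

Emit:
{"name": "arm_command", "arguments": {
  "rows": [
    [[0, 0, 0.004], 0],
    [[0, 0, 0], 0],
    [[0, 0, 0], 0],
    [[0, 0, 0], 0],
    [[0, 0, 0], 0]
  ]
}}

```text
t: 12.65
eef_pos: [428.6, -176.0, 51.4]
tcp_rot: [3.142, 0.0, 2.971]
ft_force: [-0.2, -0.3, -1.0]
opening: 0.19
grip_force: 30.0
```

Emit:
{"name": "arm_command", "arguments": {
  "rows": [
    [[0, 0, 0.004], 0],
    [[0, 0, 0], 0],
    [[0, 0, 0], 0],
    [[0, 0, 0], 0],
    [[0, 0, 0], 0]
  ]
}}

```text
t: 13.15
eef_pos: [428.6, -176.0, 50.4]
tcp_rot: [3.142, 0.0, 2.971]
ft_force: [-0.5, -0.7, -0.5]
opening: 0.186
grip_force: 30.0
```

```bash
python3 m4.py m5.png
```

```text
13.15 [ 428.6 -176.    50.4] [3.142 0.    2.971] f [-0.5 -0.7 -0.5] m [ 0.04  0.02 -0.05] op 0.186 29.995012879371643 q [-0.53  0.46  2.08  0.    0.6  -1.93]
side tray_grip [([432.0, -171.0, 103.0], 0.76)]
side tray_hooks [([541.0, -196.0, 207.0], 0.82)]
side hang_tray [([545.0, -195.0, 64.0], 0.76)]
side loop_bar [([543.0, -200.0, 199.0], 0.91)]
top tray_grip []
top tray_hooks [([544.0, -198.0, 208.0], 0.91)]
top hang_tray [([543.0, -191.0, 65.0], 0.67)]
top loop_bar [([542.0, -194.0, 202.0], 0.8)]
side plaque 295 x [-12.  -4.   5.] y [-52. -25.  41.] z [270. 301. 324.]
side bar 8 x [-1.  1.  3.] y [-36. -28.  34.] z [202. 204. 205.]
side sidew 97 x [-1.  1.  4.] y [-50. -44.  46.] z [207. 231. 257.]
side trayfront 467 x [45. 63. 70.] y [-66.  -4.  65.] z [ 70.  85. 102.]
side trayback 374 x [-76. -57. -45.] y [-66. -19.  64.] z [ 70.  85. 101.]
top hooks 2 x [-9. -6. -3.] y [21. 22. 23.] z [211. 212. 212.]
top plaque 208 x [-13.  -5.   3.] y [-46.   3.  49.] z [271. 306. 325.]
top bar 16 x [-2.  1.  4.] y [-37.   0.  37.] z [199. 201. 206.]
top sidew 18 x [-3. -2. -0.] y [-46. -40.  49.] z [207. 229. 255.]
top trayfront 51 x [45. 62. 70.] y [48. 58. 67.] z [ 63.  82. 100.]
top trayback 3 x [-56. -50. -46.] y [65. 66. 67.] z [94. 94. 96.]
```

View pics/m5.png

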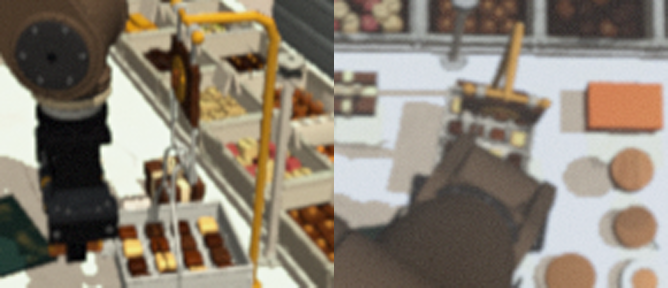

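The hooks are now down on the bar at (172,155). The wrist moment has fallen from 0.17 to 0.02 N m, so the bar is taking the weight. One more millimetre, then open slowly.

Emit:
{"name": "arm_command", "arguments": {
  "rows": [
    [[0, 0, 0.003], 0],
    [[0, 0, 0], 0],
    [[0, 0, 0], 0],
    [[0, 0, 0], 0],
    [[0, 0, 0], 0]
  ]
}}

```text
t: 14.15
eef_pos: [428.7, -176.0, 49.8]
tcp_rot: [-3.142, 0.0, 2.971]
ft_force: [1.2, -1.0, 3.3]
opening: 0.184
grip_force: 30.0
```

```bash
python3 -c "
from h import *
s=state();print(s['eef_pos'],s['ft_force'],s['moment'])"
```

```text
[ 428.74058793 -176.03263391   49.75889485] [ 1.22439377 -0.95653908  3.27312207] [-0.04187486 -0.3246286  -0.01092357]
```

Contact is confirmed at +5 N up. I'll back off 0.5 mm and release.

Emit:
{"name": "arm_command", "arguments": {
  "rows": [
    [[0, 0, -0.002], 0],
    [[0, 0, 0], 0],
    [[0, 0, 0], 0],
    [[0, 0, 0], 0],
    [[0, 0, 0], 0]
  ]
}}

```text
t: 14.65
eef_pos: [428.6, -175.9, 50.1]
tcp_rot: [3.141, -0.0, 2.971]
ft_force: [0.6, 0.3, 1.3]
opening: 0.19
grip_force: 30.0
```

Emit:
{"name": "arm_command", "arguments": {
  "rows": [
    [[0, 0, 0], 0],
    [[0, 0, 0], 0],
    [[0, 0, 0], 0],
    [[0, 0, 0], 0],
    [[0, 0, 0], 0]
  ],
  "claw": 0.6
}}

```text
t: 15.15
eef_pos: [428.6, -176.0, 50.1]
tcp_rot: [3.141, -0.0, 2.971]
ft_force: [0.2, -0.1, 0.6]
opening: 0.549
grip_force: 0.0
```

Emit:
{"name": "arm_command", "arguments": {
  "rows": [
    [[0, 0, 0], 0],
    [[0, 0, 0], 0],
    [[0, 0, 0], 0],
    [[0, 0, 0], 0],
    [[0, 0, 0], 0]
  ]
}}

```text
t: 15.65
eef_pos: [428.6, -176.0, 50.2]
tcp_rot: [3.142, 0.0, 2.971]
ft_force: [-0.2, 0.4, 0.5]
opening: 0.604
grip_force: 0.0
```

```bash
python3 m4.py m6.png x
```

```text
15.65 [ 428.6 -176.    50.2] [3.142 0.    2.971] f [-0.2  0.4  0.5] m [ 0.   -0.03 -0.  ] op 0.604 0.0 q [-0.53  0.46  2.08  0.    0.6  -1.93]
side tray_grip [([428.0, -174.0, 103.0], 0.91)]
side tray_hooks [([538.0, -198.0, 204.0], 0.65)]
side hang_tray [([545.0, -192.0, 67.0], 0.84)]
side loop_bar [([541.0, -199.0, 200.0], 0.93)]
top tray_grip []
top tray_hooks [([542.0, -197.0, 202.0], 0.94)]
top hang_tray [([544.0, -190.0, 63.0], 0.75)]
top loop_bar [([540.0, -191.0, 201.0], 0.68)]
side plaque 306 x [-13.  -4.   4.] y [-52. -25.  42.] z [270. 300. 324.]
side bar 10 x [-3. -1.  2.] y [-36. -27.  36.] z [201. 203. 205.]
side sidew 91 x [-2. -0.  3.] y [-50. -46.  45.] z [206. 233. 255.]
side trayfront 474 x [45. 63. 71.] y [-65.  -1.  65.] z [ 70.  86. 103.]
side trayback 372 x [-78. -57. -46.] y [-66. -18.  64.] z [ 68.  84. 101.]
top plaque 212 x [-13.  -5.   3.] y [-46.   2.  49.] z [270. 306. 325.]
top bar 16 x [-3. -1.  1.] y [-37.  -0.  36.] z [197. 202. 205.]
top sidew 17 x [-4. -3. -1.] y [-45. -41.  49.] z [210. 227. 256.]
top trayfront 54 x [46. 61. 70.] y [48. 58. 68.] z [ 65.  82. 101.]
top trayback 3 x [-56. -50. -46.] y [65. 66. 67.] z [94. 95. 96.]
```

View pics/m6.png

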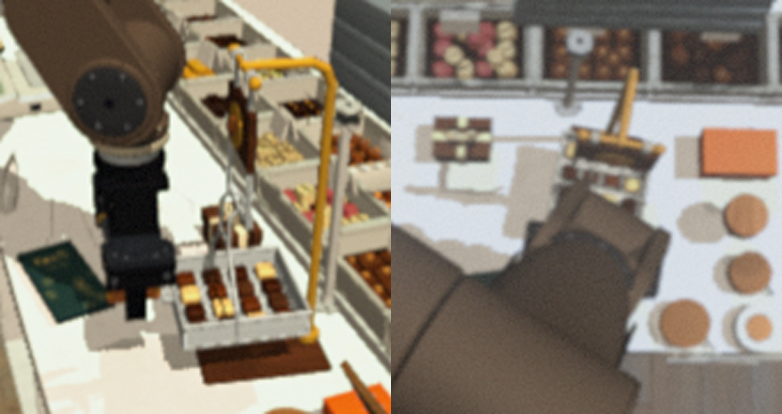

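The tray hangs level on the bar (hooks at (230,205) in the left view) and is free of the fingers. I'll withdraw straight up.

Emit:
{"name": "arm_command", "arguments": {
  "rows": [
    [[0, 0, -0.02], 0],
    [[0, 0, -0.04], 0],
    [[0, 0, -0.05], 0],
    [[0, 0, -0.06], 0],
    [[0, 0, -0.06], 0]
  ]
}}

```text
t: 16.65
eef_pos: [428.6, -176.0, 109.0]
tcp_rot: [-3.142, 0.0, 2.971]
ft_force: [-1.4, -0.2, 0.8]
opening: 0.6
grip_force: 0.0
```

Emit:
{"name": "arm_command", "arguments": {
  "rows": [
    [[0, 0, -0.06], 0],
    [[0, 0, -0.06], 0],
    [[0, 0, -0.06], 0],
    [[0.02, 0, -0.04], 0],
    [[0.02, 0, -0.02], 0]
  ]
}}

```text
t: 17.15
eef_pos: [418.5, -174.2, 168.8]
tcp_rot: [-3.141, 0.001, 2.972]
ft_force: [-0.1, -0.0, 0.1]
opening: 0.605
grip_force: 0.0
```

Emit:
{"name": "arm_command", "arguments": {
  "rows": [
    [[0, 0.1, 0], 0],
    [[0, 0.14, 0], 0],
    [[0, 0.14, 0], 0],
    [[0, 0.14, 0], 0],
    [[0, 0.1, 0], 0]
  ]
}}

```text
t: 17.65
eef_pos: [444.4, -19.8, 167.6]
tcp_rot: [3.141, -0.001, 2.972]
ft_force: [-0.1, 0.3, 1.3]
opening: 0.599
grip_force: 0.0
```

```bash
python3 m4.py m7.png x; python3 -c "
from h import *
for n in('side','top'):
    snap(n)
    for l in('ballotin_b','bean_jar','ribbon_sage'): print(n,l,[(np.round(x['position']).tolist(),round(x['confidence'],2)) for x in models.mark_of(n,l)[:2]])
    print('hooks',[np.round(x['position']).tolist() for x in models.mark_of(n,'tray_hooks')[:1]])
"
```

```text
17.65 [444.4 -19.8 167.6] [ 3.141e+00 -1.000e-03  2.972e+00] f [-0.1  0.3  1.3] m [ 0.03  0.01 -0.02] op 0.599 0.0 q [-0.19  0.25  1.99  0.    0.9  -1.59]
side tray_grip [([432.0, -172.0, 105.0], 0.72)]
side tray_hooks [([539.0, -196.0, 209.0], 0.72)]
side hang_tray [([542.0, -196.0, 65.0], 0.58)]
side loop_bar [([542.0, -199.0, 200.0], 0.58)]
top tray_grip [([434.0, -176.0, 103.0], 0.85)]
top tray_hooks [([542.0, -198.0, 202.0], 0.88)]
top hang_tray [([544.0, -191.0, 67.0], 0.97)]
top loop_bar [([540.0, -191.0, 198.0], 0.62)]
side plaque 307 x [-13.  -4.   5.] y [-52. -25.  44.] z [269. 301. 324.]
side bar 10 x [-2. -1.  2.] y [-36. -28.  36.] z [201. 204. 206.]
side sidew 92 x [-3. -0.  3.] y [-50. -46.  44.] z [206. 233. 257.]
side trayfront 484 x [46. 63. 71.] y [-66.  -3.  65.] z [ 71.  86. 103.]
side trayback 421 x [-77. -57. -46.] y [-66. -10.  64.] z [ 69.  85. 101.]
top hooks 1 x [-5. -5. -5.] y [-18. -18. -18.] z [212. 212. 212.]
top plaque 215 x [-13.  -5.   4.] y [-45.   3.  49.] z [270. 306. 324.]
top bar 15 x [-3. -1.  1.] y [-37.  27.  36.] z [198. 201. 203.]
top sidew 21 x [-4. -2.  0.] y [-45. -39.  49.] z [206. 226. 255.]
top trayfront 56 x [46. 61. 70.] y [48. 58. 68.] z [ 64.  82. 101.]
top trayback 345 x [-76. -58. -45.] y [-62.  -1.  63.] z [63. 80. 99.]
side ballotin_b [([610.0, -405.0, -2.0], 0.94), ([622.0, 7.0, -2.0], 0.6)]
side bean_jar [([514.0, -407.0, 3.0], 0.94)]
side ribbon_sage [([435.0, -428.0, 4.0], 0.73)]
hooks [[538.0, -199.0, 206.0]]
top ballotin_b [([621.0, 7.0, 1.0], 0.71), ([611.0, -406.0, 2.0], 0.67)]
top bean_jar [([511.0, -404.0, 2.0], 0.52)]
top ribbon_sage [([441.0, -421.0, 0.0], 0.81)]
hooks [[543.0, -198.0, 204.0]]
```

View pics/m7.png

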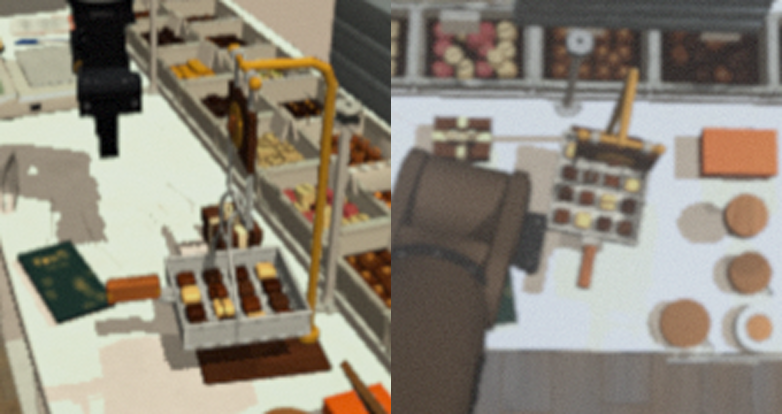

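The tray hangs level and still from the bar (hooks at (230,200) in the left view), clear of the foot, and the gripper is well away. The bystanders that were measured have not moved. I'll let it settle for a second and hand it in.

Emit:
{"name": "arm_command", "arguments": {
  "rows": [
    [[0, 0, 0], 0],
    [[0, 0, 0], 0],
    [[0, 0, 0], 0],
    [[0, 0, 0], 0],
    [[0, 0, 0], 0]
  ]
}}

```text
t: 19.15
eef_pos: [445.0, -21.5, 167.7]
tcp_rot: [3.142, 0.0, 2.971]
ft_force: [0.1, -0.7, 1.0]
opening: 0.602
grip_force: 0.0
```

Emit:
{"name": "arm_command", "arguments": {
  "rows": [
    [[0, 0, 0], 0],
    [[0, 0, 0], 0],
    [[0, 0, 0], 0],
    [[0, 0, 0], 0],
    [[0, 0, 0], 0]
  ]
}}

```text
t: 19.65
eef_pos: [445.0, -21.5, 167.7]
tcp_rot: [3.142, 0.0, 2.971]
ft_force: [-0.0, -0.8, 0.8]
opening: 0.598
grip_force: 0.0
```

```bash
python3 -c "
from cell import env
print(env.job_done())"
```

```text
the job is handed in; nothing more can be done
None
```

The tray hangs level and still by both hooks on the loop's bottom bar, clear of the foot, released with the gripper well away and the bystanders where they were; handed in at about 20 s, and no verdict was returned.

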